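Cure the glued roof of a plaster model house with a hand lamp

ROBOT

A 6-joint arm with a two-finger parallel gripper is mounted at the origin on the work surface. World frame = base frame: x ahead of the robot, y to its left, z up, the work surface at z = 0. Lengths are in m, angles in rad, forces in N, time in s.
With the tool pointing down it reaches from about 0.35 to 0.975 m from the base axis. Payload 7.1 kg.
Tool frame: the origin (TCP) lies midway between the tips of the shut fingers; the grasp point (between the pads) lies 19 mm behind it; z points along the fingers, y is the line along which they close (so a half turn about z gives the same grasp; the last joint's range is limited). The gripper opens to 88 mm and grips with 3 to 60 N. Pads are 20 mm wide; open, the fingers measure 115 mm over their backs; the gripper's body (75 mm by 178 mm) begins 61 mm behind the grasp point.
Start: joints at [1.329, 0.423, 1.63, -0, 1.089, -0.019], TCP at [0.138, 0.61, 0.223] pointing down, gripper open.
Joint ranges: [-3, 3], [-0.9, 2.11], [0.09, 2.58], [-1.31, 4.45], [0.11, 2.69], [-2.54, 2.54]. Speed limits (rad/s): [2.39, 2.39, 3.01, 3.14, 3.14, 3.14].

INTERFACE

Orientations are given as a unit quaternion [w, x, y, z].
In Python, from bench import sense, grab_frame, hand_in gives the robot as it stands.
- The arm moves only by the tool servo_tool, never from a script. Its argument "motion" is a list that holds one entry, the list of rows, each a list of 5 numbers: the opening in per cent of the stroke, from 0 (shut) to 100 (fully open), then the shift along the tool's x, y, z in mm, then the turn about the tool's z in degrees. In form: [[[claw, tx, ty, tz, roll], ...]]. A call has 1 to 8 rows; each row is the pose to reach, as a shift and turn from the pose commanded when the call began, along the tool's axes at that moment; what a row does not reach only later rows make up. A row lasts 1/12 s, in which the tool goes at most 41.7 mm and 7.16 degrees, less where a joint would pass 70% of its speed; a pose out of reach is approached as far as the arm can. A call with a gripper value outside its range is refused whole. The fingers move at their own pace and stop on an object; "force" is the grip in N (left out, the last holds). Time passes only in rows, so rows that repeat a pose let the fingers close. It gives the time, the measured TCP pose, the force, the opening and the grip force at its end, in the units of the state.
- sense(): the state, without advancing time (a new reading comes with each control period).
- grab_frame(name): name is "scene" or "top"; returns a dict with "img" (384x512x3 uint8, red, green, blue), "fovy" (degrees; the focal length in pixels is half the picture's height over the tangent of half this angle, whatever the lens; pixels are square), "cx", "cy" (the principal point, pixels), "k1" (the pictures are not rectified: a ray, as slopes to the right and down, at radius r is drawn at 1 + k1 r^2 times it, then the intrinsics apply), "pose" (4x4, takes a point from camera to world coordinates). Camera axes: x right, y up, looking along -z (the intrinsics and any distortion apply to the point x, -y, -z); pixel columns grow to the right and rows downward; lengths in m; the calibration is good to about 2 mm. A picture is of the moment at which its call begins. There is no depth.
- hand_in(): hands the job in; it is judged then, once.
The state is a dict: "t": time; "qpos": joint angles; "joint_velocities": joint speeds; "effort": joint torques, N m; "tcp_pos": TCP position; "tcp_rot": TCP orientation; "contact_force": force on the tool from outside, world axes, zero at the start; "wrist_torque": the same for the moment, N m; "width": finger opening in m; "grasp_force": force on a finger pad.
Only numpy, scipy, OpenCV 4.12 (cv2) and the standard library are available. Lean on these libraries where they do the work, as an engineer would, in place of code of your own. Each camera call takes 0.05 s, during which the arm holds its last target. There are 200 camera calls.

TASK

The glue along the roof ridge of the little plaster house still has to set. Pick up the hand-held curing lamp (it is already on), hold it level and steady with its lens looking straight down at the middle of the house's ridge, about 6 cm above it, for at least two seconds, without shifting the house; then lay the lamp back along its rubber pad, standing on its head and foot as it was.

Things in the scene. Friction and masses are not known exactly. Their poses are not given: they have to be found in the camera images.
- lamp_grip (a point): Curing lamp, about 160 g: grey bar handle 24 mm wide, 26 mm high, a round aluminium head (46 mm across) at one end, a foot at the other. Point: middle of the grip, balanced, 33 mm above the underside of head and foot it rests on (handle: 20 to 46 mm above it, from 85 mm behind this point to the head, 47 mm ahead). Grip across the width from above. x along handle to the head, z up at rest.
- lamp_lens (a point): Centre of the lamp's lens, on the underside of its head: 70 mm ahead (lamp x) of lamp_grip and 33 mm below it. Same axes as the lamp; the light shines along -z.
- house_ridge (a point): Middle of the ridge of the plaster house: oblong, 68 x 52 mm over the eaves, pitched roof, ridge 62 mm above its base; loose, 160 g. It stands on a dark cutting mat (3 mm thick) with a round battlemented tower (82 mm high) and a tiered tree (80 mm) that are not to be cured; which stands where varies. x along the ridge, z up.
- pad_top (a point): Centre of the top face of the lamp's fixed black rubber pad, 210 mm (x) by 80 mm (y), its top 10 mm above the table. The lamp rests along it, lamp_grip over this point.
Not all that is in view belongs to the job. There is more than one size of the part that bears lamp_grip; the job needs the middle-sized.

How it is judged:
By the outcome, as a careful person would: the job done as asked, in the order asked, and still so for the second after the job is handed in, with the robot touching nothing.
It also fails if it takes over 56 s, if anything falls off the work surface, if the arm or the gripper's body presses on something with over 40 N, if the wrist force passes 120 N, or if a joint passes its speed limit or range.

## Working session

There is one attempt and no reset: what is moved stays moved. The work goes in short steps, Python scripts to look and compute and a tool call to move; the robot and the scene stay as the last step left them, time stands still between calls to the robot, and variables do not carry over. Pictures are saved under pics/ and viewed, at most 10 in all, crops included, and the job is handed in when it is done.

Besides the shell and the picture viewer there is one more tool, called after ">>>" as a command line: name --argument value ..., lists and objects as JSON in quotes. servo_tool: Moves the arm, as the interface text tells. Its arguments: {"type":"object","properties":{"motion":{"type":"array","items":{"type":"array","items":{"type":"array","items":{"type":"number"}}}},"force":{"type":"number"}},"required":["motion"]}

```bash
mkdir -p pics
cat > h.py <<'E'
import numpy as np, cv2
from bench import sense, grab_frame, hand_in
def cam(f):
    h=f["img"].shape[0]; fl=h/2/np.tan(np.radians(f["fovy"])/2)
    return fl,f["cx"],f["cy"],f["k1"],np.array(f["pose"])
def ray(f,u,v):
    fl,cx,cy,k,P=cam(f); d=np.array([(u-cx)/fl,(v-cy)/fl]); s=d.copy()
    for _ in range(20): s=d/(1+k*(s@s))
    return P[:3,3],P[:3,:3]@np.array([s[0],-s[1],-1])
def onz(f,u,v,z):
    o,d=ray(f,u,v); return o+d*(z-o[2])/d[2]
def proj(f,p):
    fl,cx,cy,k,P=cam(f); q=P[:3,:3].T@(np.array(p)-P[:3,3]); s=np.array([q[0],-q[1]])/-q[2]; s=s*(1+k*(s@s))
    return s*fl+[cx,cy]
def save(f,n,box=None,sc=1.5):
    im=f["img"][:,:,::-1]
    if box: im=im[box[1]:box[3],box[0]:box[2]]
    cv2.imwrite("pics/"+n,cv2.resize(im,None,fx=sc,fy=sc,interpolation=cv2.INTER_CUBIC))
E
python3 - <<'E'
from h import *
for n in("scene","top"):
    f=grab_frame(n); save(f,n+"1.png"); print(n,f["fovy"],f["k1"],f["cx"],f["cy"],np.round(f["pose"],3).tolist())
print(sense())
E
```

```text
scene 56.8654046580383 -0.0717122664019377 255.854351324486 188.55045459944827 [[0.388, -0.634, 0.669, 1.034], [0.922, 0.255, -0.293, -0.368], [0.015, 0.73, 0.683, 0.699], [0.0, 0.0, 0.0, 1.0]]
top 49.97900102838059 -0.06083772484246117 261.24838748865113 179.05201137094008 [[-0.009, 0.981, -0.196, 0.192], [-1.0, -0.009, -0.001, -0.093], [-0.003, 0.196, 0.981, 1.147], [0.0, 0.0, 0.0, 1.0]]
{'t': 0.1, 'qpos': array([ 1.32899858e+00,  4.23765012e-01,  1.63057364e+00, -2.56594213e-05,
        1.08861442e+00, -1.89905031e-02]), 'joint_velocities': array([ 0.00041235, -0.00392626, -0.00255112,  0.00166114, -0.00094747,
       -0.00073617]), 'effort': array([-1.39382755e-04, -5.45616174e+01, -2.74329650e+01,  6.45924895e-02,
        1.87741360e-02, -6.91199853e-05]), 'tcp_pos': array([0.13796455, 0.60908303, 0.22199476]), 'tcp_rot': array([-7.71776545e-05,  1.11167384e-01,  9.93801464e-01, -6.75911583e-04]), 'contact_force': array([ 0.49621163, -0.75601475,  0.67070405]), 'wrist_torque': array([-0.01710255,  0.03548407, -0.03847699]), 'grasp_force': 0.0, 'width': 0.0877231087285845}
```

View pics/scene1.png

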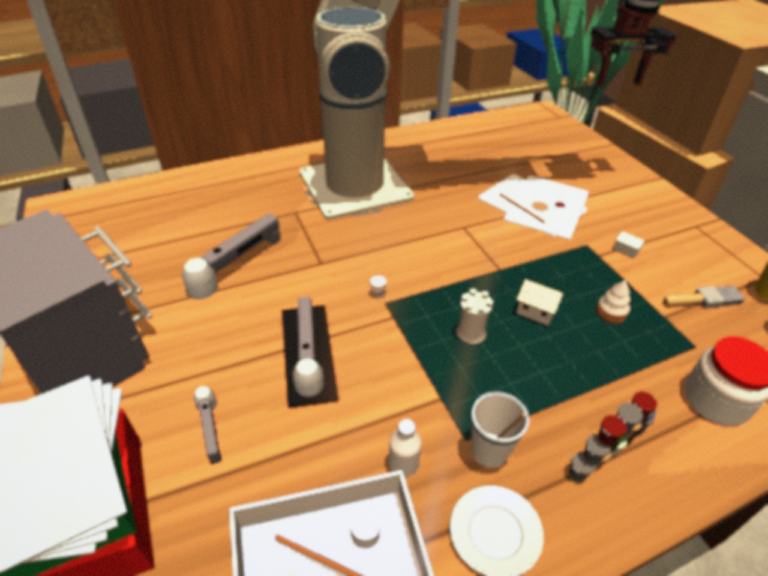

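View pics/top1.png

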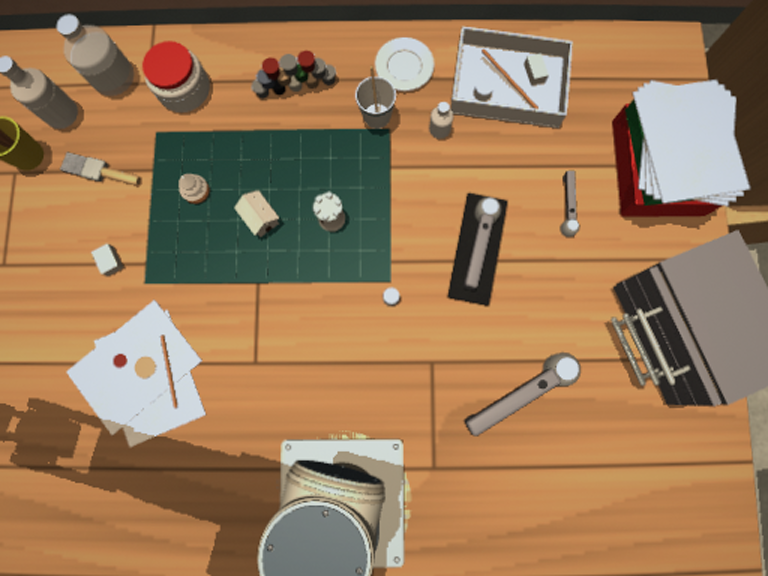

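The scene shows three lamps. The one on the black pad is at top-view (480,245)/1.5; the others are one larger and one smaller. The house is on the mat at top (258,214)/1.5, between tree and tower. Next I'll zoom in on both and mask them.

Run:
```python
from h import *
t=grab_frame("top"); s=grab_frame("scene")
def cr(f,b,sc): 
    im=f["img"][b[1]:b[3],b[0]:b[2],::-1]; return cv2.resize(im,(400,300) if 0 else None,fx=sc,fy=sc,interpolation=cv2.INTER_CUBIC)
# house top, house scene, lamp top, lamp scene
A=cr(t,(147,115,197,165),6);B=cr(s,(330,175,390,225),6);C=cr(t,(290,120,345,210),3.3);D=cr(s,(180,190,235,280),3.3)
W=np.zeros((600,700,3),np.uint8)
W[:300,:300]=A;W[:300,320:680]=B;W[302:302+C.shape[0],:C.shape[1]]=C[:298];W[302:302+D.shape[0],320:320+D.shape[1]]=D[:298]
cv2.imwrite("pics/z1.png",W)
g=t["img"].astype(int); mx=g.max(2); sat=mx-g.min(2)
# pad: black within region
m=np.zeros(mx.shape,np.uint8); m[115:215,285:350]=(mx[115:215,285:350]<60)
m=cv2.morphologyEx(m,cv2.MORPH_CLOSE,np.ones((21,21)))
c=max(cv2.findContours(m,0,1)[0],key=cv2.contourArea)
w=np.array([onz(t,*p[0],.010)[:2] for p in c],np.float32)
r=cv2.minAreaRect(w); print("pad",r)
# lamp: grey inside pad
l=np.zeros(mx.shape,np.uint8); cv2.drawContours(l,[c],-1,1,-1); l=cv2.erode(l,np.ones((3,3)))
l=l&(mx>75)
cc=max(cv2.findContours(l,0,1)[0],key=cv2.contourArea); print("lamp px",cv2.minAreaRect(cc))
w=np.array([onz(t,*p[0],.050)[:2] for p in cc],np.float32); print("lamp z50",cv2.minAreaRect(w))
b=cv2.minAreaRect(cc); 
# house mask
for n,f,bx in(("top",t,(147,115,197,170)),("scene",s,(325,170,390,230))):
    I=f["img"].astype(int); q=I[bx[1]:bx[3],bx[0]:bx[2]]; k=((q[:,:,0]>q[:,:,1]+3)&(q.max(2)>60)).astype(np.uint8)
    c=max(cv2.findContours(k,0,1)[0],key=cv2.contourArea)
    print(n,"house",cv2.contourArea(c),(cv2.approxPolyDP(c,2,True)[:,0]+[bx[0],bx[1]]).tolist())
```

```text
pad ((0.45736491680145264, -0.25371795892715454), (0.07698476314544678, 0.20635934174060822), 77.54765319824219)
lamp px ((321.674072265625, 162.306640625), (16.265445709228516, 58.71228790283203), 8.29714584350586)
lamp z50 ((0.45710453391075134, -0.25851351022720337), (0.04502321034669876, 0.16655153036117554), 79.99250793457031)
top house 293.5 [[162, 131], [171, 143], [170, 146], [175, 149], [171, 155], [174, 157], [178, 150], [185, 149], [185, 144], [173, 128]]
scene house 537.5 [[350, 187], [352, 189], [346, 197], [345, 208], [364, 216], [374, 196]]
```

View pics/z1.png

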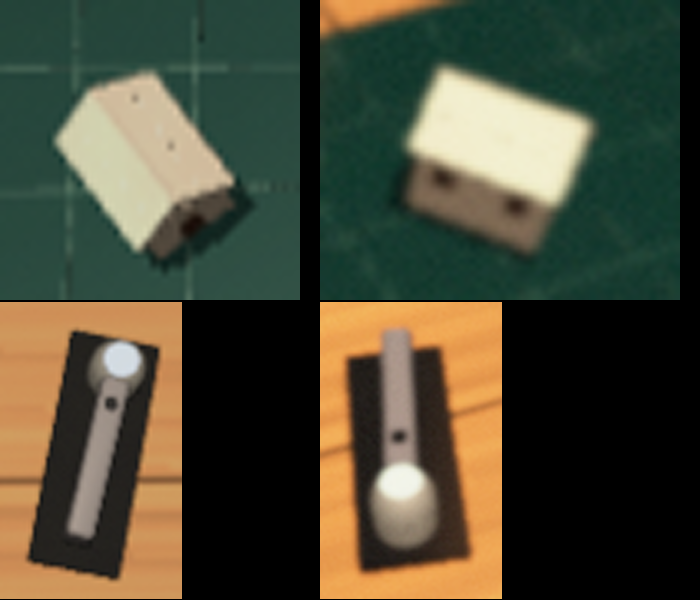

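Crops show the house ridge running from top px ≈(162.4,129.6) to (176.6,148.4) and scene px (350.1,185.4) to (375.4,194.9). The lamp lies on the pad with its head towards +x.

Run:
```python
from h import *
t=grab_frame("top"); s=grab_frame("scene")
def tri(p,q):
    a,d=ray(t,*p);b,e=ray(s,*q); d/=np.linalg.norm(d);e/=np.linalg.norm(e)
    k=np.linalg.lstsq(np.c_[d,-e],b-a,rcond=None)[0]; x=a+k[0]*d;y=b+k[1]*e
    return (x+y)/2,np.linalg.norm(x-y)
for n,p,q in(("r1",(162.4,129.6),(350.1,185.4)),("r2",(176.6,148.4),(375.4,194.9)),("r1'",(162.4,129.6),(375.4,194.9)),("r2'",(176.6,148.4),(350.1,185.4))):
    print(n,tri(p,q),onz(t,*p,.065),onz(s,*q,.065))
c=lambda x,y:((x+.5)/3.3-.5+290,(y-302+.5)/3.3-.5+120)
d=lambda x,y:((x-320+.5)/3.3-.5+180,(y-302+.5)/3.3-.5+190)
for n,p,q in(("rear",c(80,535),d(396,330)),("hole",c(111,404),d(399,436)),("headtop",c(122,358),d(400,480))):
    print(n,tri(p,q),onz(t,*p,.056),onz(s,*q,.056))
```

```text
r1 (array([0.52507219, 0.1465783 , 0.0971603 ]), np.float64(0.052898419423468485)) [0.54925287 0.17945823 0.065     ] [0.49497845 0.1426368  0.065     ]
r2 (array([0.5219621 , 0.17235545, 0.03819448]), np.float64(0.06529947314469356)) [0.49504197 0.13820847 0.065     ] [0.55110548 0.18416088 0.065     ]
r1' (array([0.55062297, 0.18158193, 0.06494573]), np.float64(0.004675107447738541)) [0.54925287 0.17945823 0.065     ] [0.55110548 0.18416088 0.065     ]
r2' (array([0.49567689, 0.13963362, 0.06622117]), np.float64(0.0037096971105527693)) [0.49504197 0.13820847 0.065     ] [0.49497845 0.1426368  0.065     ]
rear (array([ 0.37879035, -0.23303189,  0.04945165]), np.float64(0.00218415134670886)) [ 0.37738996 -0.23324869  0.056     ] [ 0.38577343 -0.23337264  0.056     ]
hole (array([ 0.4882481 , -0.26257154,  0.05380977]), np.float64(0.0011967752925163577)) [ 0.48750213 -0.26281164  0.056     ] [ 0.49030134 -0.26236472  0.056     ]
headtop (array([ 0.52767373, -0.27342268,  0.05496573]), np.float64(0.0007702523797524336)) [ 0.52725881 -0.27362561  0.056     ] [ 0.52861439 -0.27320996  0.056     ]
```

>>> servo_tool --motion '[[[100,-290,-148,0,2.3],[100,-290,-148,0,2.3],[100,-290,-148,0,2.3],[100,-290,-148,0,2.3],[100,-290,-148,0,2.3],[100,-290,-148,0,2.3],[100,-290,-148,0,2.3],[100,-290,-148,0,2.3]]]'

```text
t: 0.97
tcp_pos: [0.39, 0.3991, 0.2228]
tcp_rot: [0.0, 0.131, 0.991, 0.0]
contact_force: [-0.3, 0.2, 0.5]
width: 0.088
grasp_force: 0.0
```

```bash
cat > go.py <<'E'
import sys
from h import *
from scipy.spatial.transform import Rotation as R
# usage: x y z lampyaw ; prints tool shifts in mm and roll
a=[float(v) for v in sys.argv[1:]]
s=sense(); q=s["tcp_rot"]; r=R.from_quat([q[1],q[2],q[3],q[0]]); M=r.as_matrix()
yaw=np.degrees(np.arctan2(-M[1,0],-M[0,0]))
print("t",s["t"],"tcp",s["tcp_pos"].round(4),"lampyaw",yaw.round(2),"tilt",M[2].round(4),"w",s["width"],"F",s["grasp_force"],s["contact_force"].round(2),"q",s["qpos"].round(2))
for i in range(0,len(a),4):
    print((M.T@(np.array(a[i:i+3])-s["tcp_pos"])*1000).round(1),"roll",-(a[i+3]-yaw).round(2) if 0 else round(yaw-a[i+3],2))
E
python3 go.py .459 -.255 .14 -15.1 .43 0 .2 -15.1
```

```text
t 0.9667 tcp [0.39   0.3991 0.2228] lampyaw -15.1 tilt [-5.e-04  1.e-04 -1.e+00] w 0.08795591291022083 F 0.0 [-0.28  0.25  0.5 ] q [ 0.78  0.33  1.78 -0.    1.04 -0.53]
[-237.  -613.6   82.9] roll -0.0
[-142.6 -374.9   22.9] roll -0.0
```

>>> servo_tool --motion '[[[100,-118,-307,0,0],[100,-118,-307,0,0],[100,-118,-307,0,0],[100,-118,-307,0,0],[100,-118,-307,0,0],[100,-118,-307,0,0],[100,-118,-307,0,0],[100,-118,-307,0,0]]]'

```text
t: 1.63
tcp_pos: [0.4221, 0.0718, 0.2229]
tcp_rot: [0.0, 0.131, 0.991, -0.0]
contact_force: [0.6, 0.0, 0.2]
width: 0.0882
grasp_force: 0.0
```

>>> servo_tool --motion '[[[100,-119,-306,60,0],[100,-119,-306,60,0],[100,-119,-306,60,0],[100,-119,-306,60,0],[100,-119,-306,60,0],[100,-119,-306,60,0],[100,-119,-306,60,0],[100,-119,-306,60,0]]]'

```text
t: 2.3
tcp_pos: [0.4575, -0.2542, 0.1625]
tcp_rot: [0.0, 0.131, 0.991, -0.0]
contact_force: [0.6, -0.6, 0.3]
width: 0.0881
grasp_force: 0.0
```

```bash
python3 go.py .459 -.255 .025 -15.1
python3 - <<'E'
from h import *
t=grab_frame("top");s=grab_frame("scene")
A=cv2.resize(t["img"][115:215,270:370,::-1],(390,390));B=cv2.resize(s["img"][170:290,150:270,::-1],(390,390))
cv2.imwrite("pics/z2.png",np.hstack([A,B]))
E
```

```text
t 2.3 tcp [ 0.4575 -0.2542  0.1625] lampyaw -15.09 tilt [-3.e-04 -0.e+00 -1.e+00] w 0.08805761073436189 F 0.0 [ 0.62 -0.62  0.28] q [-0.53  0.36  1.9   0.    0.88 -1.84]
[ -1.6  -0.3 137.5] roll 0.01
```

View pics/z2.png

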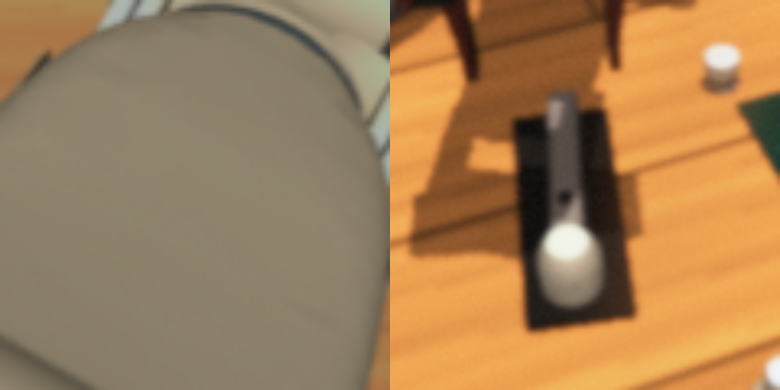

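The top view is blocked by the arm. In the scene view the fingers straddle the handle line, at crop x≈470 and 610 with the lamp at ≈565. I'll go down and close.

>>> servo_tool --motion '[[[100,-1.6,0,35,0],[100,-1.6,0,70,0],[100,-1.6,0,100,0],[100,-1.6,0,120,0],[100,-1.6,0,132,0],[100,-1.6,0,137,0],[100,-1.6,0,137,0]]]'

```text
t: 2.98
tcp_pos: [0.459, -0.2519, 0.0252]
tcp_rot: [-0.001, 0.131, 0.991, 0.0]
contact_force: [0.6, 0.4, -0.4]
width: 0.0875
grasp_force: 0.0
```

>>> servo_tool --motion '[[[35,0,0,0,0],[30,0,0,0,0],[20,0,0,0,0],[10,0,0,0,0],[10,0,0,0,0],[10,0,0,0,0],[10,0,0,0,0],[10,0,0,0,0]]]' --force 30

```text
t: 3.65
tcp_pos: [0.4592, -0.2524, 0.0259]
tcp_rot: [0.0, 0.131, 0.991, -0.0]
contact_force: [0.2, 0.1, -0.5]
width: 0.0382
grasp_force: 0.0
```

>>> servo_tool --motion '[[[10,0,0,-5,0],[10,0,0,-15,0],[10,0,0,-35,0],[10,0,0,-65,0],[10,0,0,-100,0],[10,0,0,-135,0],[10,0,0,-155,0],[10,0,0,-160,0]]]' --force 30

```text
t: 4.32
tcp_pos: [0.461, -0.2534, 0.1902]
tcp_rot: [0.003, 0.131, 0.991, -0.001]
contact_force: [0.8, 0.3, -1.4]
width: 0.0236
grasp_force: 30.0
```

```bash
python3 go.py .523 .161 .2 -15
python3 - <<'E'
from h import *
t=grab_frame("top");s=grab_frame("scene")
A=cv2.resize(t["img"][115:215,270:370,::-1],(390,390));B=cv2.resize(s["img"][130:270,150:290,::-1],(390,390))
cv2.imwrite("pics/z3.png",np.hstack([A,B]))
E
```

```text
t 4.3167 tcp [ 0.461  -0.2534  0.1902] lampyaw -15.07 tilt [-0.0067 -0.0018 -1.    ] w 0.02364192627634184 F 29.967893064022064 [ 0.82  0.3  -1.38] q [-0.53  0.32  1.88  0.    0.94 -1.83]
[ 47.8 416.3 -10.8] roll -0.07
```

View pics/z3.png

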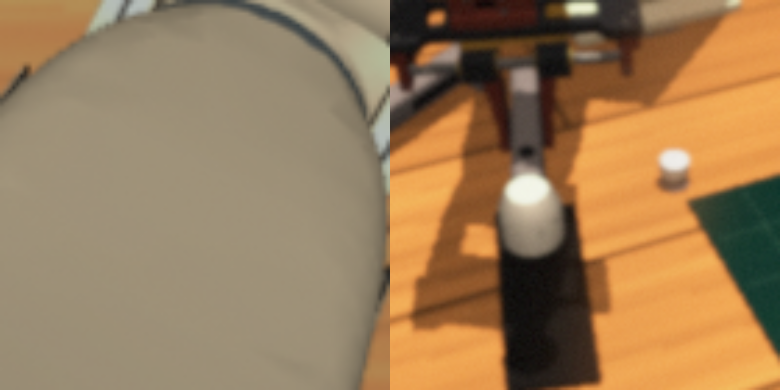

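The lamp is lifted and looks level, with its head at scene px ≈(199,198). The fingers may have closed late, during the lift, so I'll check its height in the hand.

Run:
```python
from h import *
s=grab_frame("scene")
for (u,v),b,z0 in (((198.9,197.9),(.5277+.0018,-.2734-.001),.055),((150+(526-390)/2.786,130+150/2.786),(.488+.0018,-.2626-.001),.054)):
    o,d=ray(s,u,v); k=((np.array(b)-o[:2])@d[:2])/(d[:2]@d[:2]); p=o+k*d; print(p,"lift",p[2]-z0)
st=sense();print(st["tcp_pos"],st["tcp_rot"],st["contact_force"],st["width"])
```

```text
[ 0.53018101 -0.27086599  0.20272235] lift 0.1477223453922873
[ 0.49060874 -0.25954616  0.20329237] lift 0.14929236827541864
[ 0.45876146 -0.25214112  0.18549144] [-8.57121008e-05  1.31094618e-01  9.91369857e-01  2.28301702e-05] [-0.09518161  0.04695791 -2.80595058] 0.02396015409935624
```

The lamp sits about 11 mm low in the fingers (19 mm of pad overlap). It is held firmly at 30 N and level, so the lens is about 27 mm below the TCP. I'll carry it over gently.

>>> servo_tool --motion '[[[10,2,8,0,0],[10,6,23,0,0],[10,13,46,0,0],[10,22,77,0,0],[10,30,108,0,0],[10,39,139,0,0],[10,49,173,0,0],[10,58,208,0,0]]]'

```text
t: 5.13
tcp_pos: [0.4553, -0.0346, 0.1839]
tcp_rot: [-0.002, 0.131, 0.991, -0.0]
contact_force: [0.7, -0.9, -2.4]
width: 0.0237
grasp_force: 30.0
```

>>> servo_tool --motion '[[[10,10,35,0,0],[10,19,69,0,0],[10,28,100,0,0],[10,37,131,0,0],[10,45,162,0,0],[10,52,185,0,0],[10,56,200,0,0],[10,58,208,0,0]]]'

```text
t: 5.8
tcp_pos: [0.4537, 0.1813, 0.1839]
tcp_rot: [-0.002, 0.13, 0.992, -0.001]
contact_force: [-0.0, 0.3, -3.8]
width: 0.0242
grasp_force: 30.0
```

>>> servo_tool --motion '[[[10,0,0,3,0],[10,0,0,6,0],[10,0,0,9,0],[10,0,0,12,0],[10,0,0,12,0]]]'

```text
t: 6.22
tcp_pos: [0.4549, 0.1783, 0.1729]
tcp_rot: [-0.001, 0.132, 0.991, -0.0]
contact_force: [0.8, -1.4, -1.1]
width: 0.0238
grasp_force: 30.0
```

```bash
python3 go.py .4545 .1795 .152 -15.1
python3 - <<'E'
from h import *
t=grab_frame("top");s=grab_frame("scene")
A=cv2.resize(t["img"][100:190,120:210,::-1],(390,390));B=cv2.resize(s["img"][110:240,290:420,::-1],(390,390))
cv2.imwrite("pics/z4.png",np.hstack([A,B])); print(proj(s,(.523,.161,.065)),proj(t,(.523,.161,.065)))
E
```

```text
t 6.2167 tcp [0.4549 0.1783 0.1729] lampyaw -15.15 tilt [ 0.0013 -0.001  -1.    ] w 0.02380012309583966 F 29.967719614505768 [ 0.8  -1.36 -1.11] q [ 0.35  0.3   1.96 -0.    0.88 -0.96]
[ 0.6  1.  20.9] roll -0.05
[361.85319433 190.31561098] [168.6834788 138.6573665]
```

View pics/z4.png

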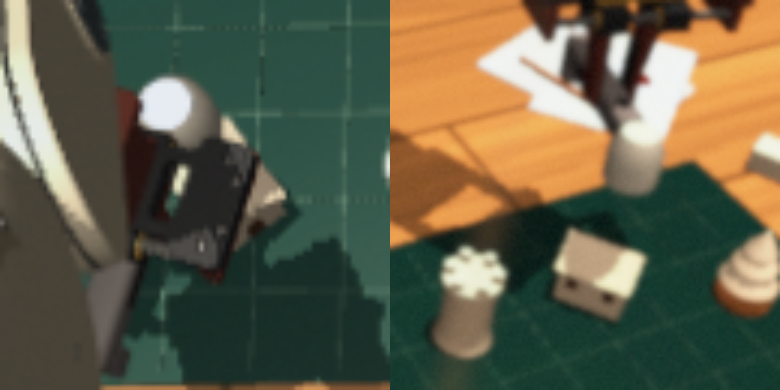

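Both views show the lamp head: top crop (165,103), scene crop (640,137), with the house below. I'll triangulate the head.

Run:
```python
from h import *
t=grab_frame("top");s=grab_frame("scene")
p=(157.7,123.4);q=(373.0,155.3)
a,d=ray(t,*p);b,e=ray(s,*q); d/=np.linalg.norm(d);e/=np.linalg.norm(e)
k=np.linalg.lstsq(np.c_[d,-e],b-a,rcond=None)[0]; x=a+k[0]*d;y=b+k[1]*e
print((x+y)/2,np.linalg.norm(x-y),sense()["tcp_pos"])
print(onz(t,*p,.18),onz(s,*q,.18), "exp",proj(t,(.523,.160,.190)),proj(s,(.523,.160,.190)))
# head blob masks: silhouette centroid/extents
for n,f,bx in(("top",t,(148,112,175,140)),("scene",s,(358,145,385,178))):
    g=f["img"][bx[1]:bx[3],bx[0]:bx[2]].astype(int); m=((g.max(2)-g.min(2)<45)&(g.max(2)>105)).astype(np.uint8)
    c=max(cv2.findContours(m,0,1)[0],key=cv2.contourArea); r=cv2.boundingRect(c); print(n,r[0]+bx[0],r[1]+bx[1],r[2:])
```

```text
[0.52582834 0.1613222  0.18361249] 0.001342613156488148 [0.45550909 0.17904956 0.17388136]
[0.52747825 0.16288607 0.18      ] [0.52220588 0.16422742 0.18      ] exp [157.77825785 123.78983091] [372.75268312 152.58059711]
top 152 117 (16, 16)
scene 362 145 (23, 29)
```

Two estimates of the hang depth differ by about 8 mm, so the late grip may have tilted the lamp. There is plenty of time, so I'll set it back on the pad and regrip properly.

>>> servo_tool --motion '[[[10,-2,-8,-6,0],[10,-6,-23,-12,0],[10,-13,-46,-12,0],[10,-22,-77,-12,0],[10,-30,-108,-12,0],[10,-39,-139,-12,0],[10,-49,-173,-12,0],[10,-58,-208,-12,0]]]'

```text
t: 7.08
tcp_pos: [0.4573, -0.0384, 0.1866]
tcp_rot: [0.001, 0.131, 0.991, -0.0]
contact_force: [2.1, 0.4, -1.6]
width: 0.0242
grasp_force: 30.0
```

>>> servo_tool --motion '[[[10,-10,-35,0,0],[10,-19,-69,0,0],[10,-28,-100,0,0],[10,-37,-131,0,0],[10,-45,-162,0,0],[10,-52,-185,0,0],[10,-56,-200,0,0],[10,-58,-208,0,0]]]'

```text
t: 7.75
tcp_pos: [0.459, -0.255, 0.1864]
tcp_rot: [0.001, 0.132, 0.991, -0.0]
contact_force: [-0.4, -0.1, -1.6]
width: 0.0236
grasp_force: 30.0
```

>>> servo_tool --motion '[[[10,0,0,15,0],[10,0,0,35,0],[10,0,0,60,0],[10,0,0,80,0],[10,0,0,100,0],[10,0,0,115,0],[10,0,0,122,0],[10,0,0,122,0]]]'

```text
t: 8.42
tcp_pos: [0.4583, -0.2517, 0.0627]
tcp_rot: [-0.001, 0.131, 0.991, 0.001]
contact_force: [-1.1, -0.2, -2.5]
width: 0.024
grasp_force: 30.0
```

```bash
python3 go.py .4592 -.2524 .037 -15.1
python3 - <<'E'
from h import *
t=grab_frame("top");s=grab_frame("scene")
B=cv2.resize(s["img"][180:270,170:250,::-1],None,fx=6,fy=6,interpolation=cv2.INTER_CUBIC)
cv2.imwrite("pics/z5.png",B)
E
```

```text
t 8.4167 tcp [ 0.4583 -0.2517  0.0627] lampyaw -15.05 tilt [ 2.7e-03  8.0e-04 -1.0e+00] w 0.024033670259524624 F 29.967966377735138 [-1.09 -0.16 -2.51] q [-0.53  0.52  1.94  0.    0.68 -1.83]
[-1.2 -0.4 25.7] roll 0.05
```

View pics/z5.png

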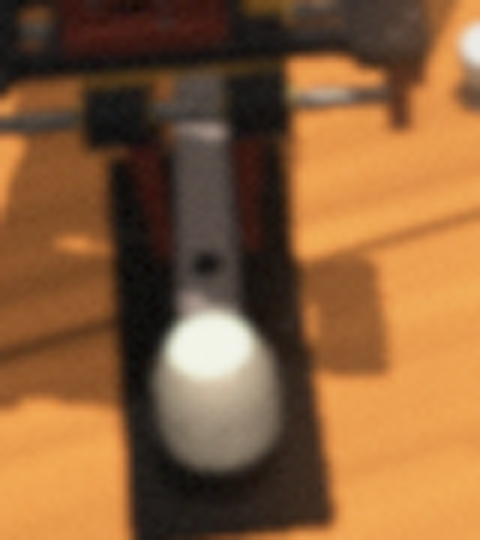

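The lamp hangs just above the pad, head at crop (215,390). I'll lower slowly and watch for contact.

>>> servo_tool --motion '[[[10,0,0,4,0],[10,0,0,8,0],[10,0,0,12,0],[10,0,0,15,0],[10,0,0,15,0]]]'

```text
t: 8.93
tcp_pos: [0.4589, -0.2522, 0.0483]
tcp_rot: [-0.0, 0.131, 0.991, 0.0]
contact_force: [-0.8, -0.3, -2.5]
width: 0.0235
grasp_force: 30.0
```

>>> servo_tool --motion '[[[10,0,0,2,0],[10,0,0,4,0],[10,0,0,4,0]]]'

```text
t: 9.18
tcp_pos: [0.4591, -0.2523, 0.0445]
tcp_rot: [-0.0, 0.131, 0.991, 0.0]
contact_force: [-0.1, -0.2, -2.6]
width: 0.0235
grasp_force: 30.0
```

>>> servo_tool --motion '[[[10,0,0,2,0],[10,0,0,4,0],[10,0,0,4,0]]]'

```text
t: 9.43
tcp_pos: [0.4593, -0.2525, 0.0406]
tcp_rot: [0.0, 0.131, 0.991, -0.0]
contact_force: [0.1, 0.1, 0.9]
width: 0.0239
grasp_force: 30.0
```

Contact near TCP z 0.041. I'll open, descend and regrip, giving the fingers enough time.

>>> servo_tool --motion '[[[50,0,0,0,0],[60,0,0,0,0],[60,0,0,0,0],[60,0,0,0,0],[60,0,0,5,0],[60,0,0,10,0],[60,0,0,15,0],[60,0,0,15,0]]]' --force 35

```text
t: 10.1
tcp_pos: [0.4585, -0.252, 0.0245]
tcp_rot: [-0.001, 0.131, 0.991, 0.0]
contact_force: [-0.1, 0.7, -0.4]
width: 0.0528
grasp_force: 0.0
```

>>> servo_tool --motion '[[[10,0,0,0,0],[10,0,0,0,0],[10,0,0,0,0],[10,0,0,0,0],[10,0,0,0,0],[10,0,0,0,0],[10,0,0,0,0],[10,0,0,0,0]]]' --force 35

```text
t: 10.77
tcp_pos: [0.4593, -0.2525, 0.0259]
tcp_rot: [0.0, 0.131, 0.991, -0.0]
contact_force: [0.9, 0.6, 1.2]
width: 0.0241
grasp_force: 35.0
```

>>> servo_tool --motion '[[[10,0,0,-3,0],[10,0,0,-10,0],[10,0,0,-25,0],[10,0,0,-50,0],[10,0,0,-80,0],[10,0,0,-110,0],[10,0,0,-132,0],[10,0,0,-140,0]]]'

```text
t: 11.43
tcp_pos: [0.4606, -0.2532, 0.1694]
tcp_rot: [0.002, 0.131, 0.991, -0.001]
contact_force: [0.4, 0.2, -1.5]
width: 0.0238
grasp_force: 35.0
```

>>> servo_tool --motion '[[[10,2,8,0,0],[10,6,23,0,0],[10,13,46,0,0],[10,22,77,0,0],[10,30,108,0,0],[10,39,139,0,0],[10,49,173,0,0],[10,58,208,0,0]]]'

```text
t: 12.1
tcp_pos: [0.4553, -0.0346, 0.164]
tcp_rot: [-0.002, 0.131, 0.991, -0.0]
contact_force: [1.4, 0.7, -1.7]
width: 0.024
grasp_force: 35.0
```

>>> servo_tool --motion '[[[10,10,35,0,0],[10,19,69,0,0],[10,28,100,0,0],[10,37,131,0,0],[10,45,162,0,0],[10,52,185,0,0],[10,56,200,0,0],[10,58,208,0,0]]]'

```text
t: 12.77
tcp_pos: [0.4537, 0.1813, 0.164]
tcp_rot: [-0.001, 0.13, 0.992, -0.001]
contact_force: [-0.5, 0.3, -2.5]
width: 0.0237
grasp_force: 35.0
```

>>> servo_tool --motion '[[[10,0,0,3,0],[10,0,0,6,0],[10,0,0,9,0],[10,0,0,12,0],[10,0,0,12,0],[10,0,0,12,0]]]'

```text
t: 13.27
tcp_pos: [0.4553, 0.1787, 0.1535]
tcp_rot: [-0.0, 0.132, 0.991, -0.0]
contact_force: [-0.3, 0.4, -1.3]
width: 0.0238
grasp_force: 35.0
```

```bash
python3 go.py .4545 .1795 .141 -15.1
python3 - <<'E'
from h import *
t=grab_frame("top");s=grab_frame("scene")
A=cv2.resize(t["img"][100:190,120:210,::-1],(390,390),interpolation=cv2.INTER_CUBIC);B=cv2.resize(s["img"][125:225,320:420,::-1],(390,390),interpolation=cv2.INTER_CUBIC)
cv2.imwrite("pics/z6.png",np.hstack([A,B]))
E
```

```text
t 13.2667 tcp [0.4553 0.1787 0.1535] lampyaw -15.13 tilt [ 5.e-04 -4.e-04 -1.e+00] w 0.023754457904043284 F 34.99731123447418 [-0.28  0.44 -1.32] q [ 0.35  0.33  1.98 -0.    0.84 -0.96]
[ 0.9  0.6 12.5] roll -0.03
```

View pics/z6.png

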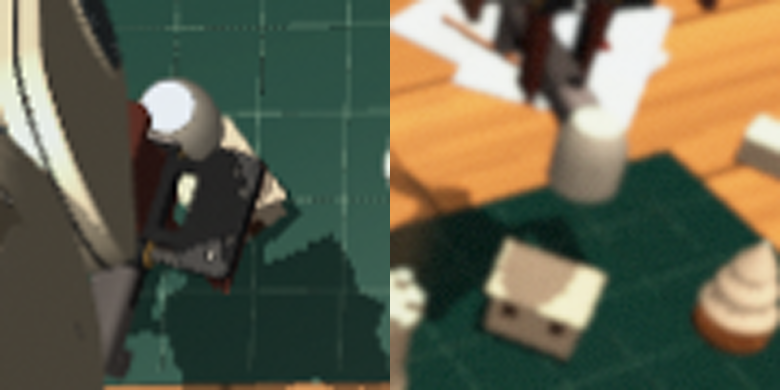

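The lamp head is at top crop (169,107) and scene crop (600,120), and the house stands undisturbed.

Run:
```python
from h import *
t=grab_frame("top");s=grab_frame("scene")
p=(158.6,124.3);q=(373.4,155.4)
a,d=ray(t,*p);b,e=ray(s,*q); d/=np.linalg.norm(d);e/=np.linalg.norm(e)
k=np.linalg.lstsq(np.c_[d,-e],b-a,rcond=None)[0]; x=a+k[0]*d;y=b+k[1]*e
print((x+y)/2,np.linalg.norm(x-y),sense()["tcp_pos"])
```

```text
[0.52504848 0.16105731 0.18231119] 0.0024993537314760726 [0.45554504 0.17924166 0.15395067]
```

Head matches the expected height to 1 mm. I'll descend 13 mm and hold for more than 2.5 s.

>>> servo_tool --motion '[[[10,0.5,0,4,0],[10,1,0,8,0],[10,1,0,11,0],[10,1,0,13,0],[10,1,0,13,0],[10,1,0,13,0],[10,1,0,13,0],[10,1,0,13,0]]]'

```text
t: 14.13
tcp_pos: [0.4545, 0.1798, 0.1409]
tcp_rot: [0.0, 0.131, 0.991, 0.0]
contact_force: [-0.4, 0.6, -1.0]
width: 0.024
grasp_force: 35.0
```

>>> servo_tool --motion '[[[10,0,0,0,0],[10,0,0,0,0],[10,0,0,0,0],[10,0,0,0,0],[10,0,0,0,0],[10,0,0,0,0],[10,0,0,0,0],[10,0,0,0,0]]]'

```text
t: 14.8
tcp_pos: [0.4544, 0.1797, 0.1408]
tcp_rot: [-0.0, 0.131, 0.991, -0.0]
contact_force: [0.2, -0.6, -2.3]
width: 0.024
grasp_force: 35.0
```

>>> servo_tool --motion '[[[10,0,0,0,0],[10,0,0,0,0],[10,0,0,0,0],[10,0,0,0,0],[10,0,0,0,0],[10,0,0,0,0],[10,0,0,0,0],[10,0,0,0,0]]]'

```text
t: 15.47
tcp_pos: [0.4544, 0.1797, 0.1407]
tcp_rot: [-0.0, 0.131, 0.991, -0.0]
contact_force: [-0.8, 0.8, -2.3]
width: 0.0238
grasp_force: 35.0
```

>>> servo_tool --motion '[[[10,0,0,0,0],[10,0,0,0,0],[10,0,0,0,0],[10,0,0,0,0],[10,0,0,0,0],[10,0,0,0,0],[10,0,0,0,0],[10,0,0,0,0]]]'

```text
t: 16.13
tcp_pos: [0.4544, 0.1797, 0.1408]
tcp_rot: [-0.0, 0.131, 0.991, 0.0]
contact_force: [1.0, -0.2, -1.3]
width: 0.0238
grasp_force: 35.0
```

>>> servo_tool --motion '[[[10,0,0,0,0],[10,0,0,0,0],[10,0,0,0,0],[10,0,0,0,0],[10,0,0,0,0],[10,0,0,0,0],[10,0,0,0,0],[10,0,0,0,0]]]'

```text
t: 16.8
tcp_pos: [0.4544, 0.1797, 0.1408]
tcp_rot: [0.0, 0.131, 0.991, 0.0]
contact_force: [0.1, -0.2, -2.1]
width: 0.0238
grasp_force: 35.0
```

>>> servo_tool --motion '[[[10,0,0,0,0],[10,0,0,0,0],[10,0,0,0,0],[10,0,0,0,0],[10,0,0,0,0],[10,0,0,0,0],[10,0,0,0,0],[10,0,0,0,0]]]'

```text
t: 17.47
tcp_pos: [0.4543, 0.1797, 0.1407]
tcp_rot: [-0.0, 0.131, 0.991, -0.0]
contact_force: [1.1, 0.9, -3.0]
width: 0.0241
grasp_force: 35.0
```

```bash
python3 go.py .4593 -.2535 .0275 -15.1
```

```text
t 17.4667 tcp [0.4543 0.1797 0.1407] lampyaw -15.07 tilt [ 0. -0. -1.] w 0.02407986781383731 F 34.99724507331848 [ 1.07  0.92 -3.04] q [ 0.35  0.35  1.99 -0.    0.81 -0.96]
[-117.4 -417.   113.3] roll 0.03
```

Held steady for over 3 s. Now I return it.

>>> servo_tool --motion '[[[10,0,0,-8,0],[10,-3,-10,-20,0],[10,-9,-33,-25,0],[10,-17,-62,-25,0],[10,-27,-95,-25,0],[10,-37,-132,-25,0],[10,-48,-170,-25,0],[10,-59,-208,-25,0]]]'

```text
t: 18.13
tcp_pos: [0.4572, -0.0387, 0.1671]
tcp_rot: [0.001, 0.131, 0.991, -0.0]
contact_force: [0.8, -0.4, -1.7]
width: 0.0239
grasp_force: 35.0
```

>>> servo_tool --motion '[[[10,-10,-35,0,0],[10,-19,-69,0,0],[10,-28,-100,0,0],[10,-37,-131,0,0],[10,-45,-162,0,0],[10,-52,-185,0,0],[10,-56,-200,0,0],[10,-58,-208,0,0]]]'

```text
t: 18.8
tcp_pos: [0.4591, -0.2552, 0.167]
tcp_rot: [0.001, 0.132, 0.991, -0.001]
contact_force: [-0.0, 0.3, -1.9]
width: 0.0237
grasp_force: 35.0
```

>>> servo_tool --motion '[[[10,0,0,8,0],[10,0,0,24,0],[10,0,0,48,0],[10,0,0,75,0],[10,0,0,100,0],[10,0,0,116,0],[10,0,0,125,0],[10,0,0,125,0]]]'

```text
t: 19.47
tcp_pos: [0.4579, -0.2509, 0.0391]
tcp_rot: [-0.002, 0.131, 0.991, 0.001]
contact_force: [-0.0, 0.4, -1.4]
width: 0.0237
grasp_force: 35.0
```

```bash
python3 go.py .4592 -.2525 .0265 -15.1
```

```text
t 19.4667 tcp [ 0.4579 -0.2509  0.0391] lampyaw -15.01 tilt [ 0.0037  0.0011 -1.    ] w 0.023679952331519646 F 34.99722898006439 [-0.04  0.37 -1.4 ] q [-0.52  0.57  1.95  0.    0.63 -1.83]
[-1.7 -1.3 12.5] roll 0.09
```

>>> servo_tool --motion '[[[10,0,0,4,0],[10,0,0,8,0],[10,0,0,11,0],[10,0,0,13,0],[10,0,0,14,0],[10,0,0,14.5,0],[10,0,0,14.5,0],[10,0,0,14.5,0]]]'

```text
t: 20.13
tcp_pos: [0.4593, -0.2525, 0.0264]
tcp_rot: [0.0, 0.131, 0.991, -0.0]
contact_force: [-1.2, 0.1, -1.3]
width: 0.024
grasp_force: 35.0
```

>>> servo_tool --motion '[[[40,0,0,0,0],[60,0,0,0,0],[80,0,0,0,0],[100,0,0,0,0],[100,0,0,0,0],[100,0,0,0,0],[100,0,0,0,0],[100,0,0,0,0]]]'

```text
t: 20.8
tcp_pos: [0.4592, -0.2524, 0.0263]
tcp_rot: [-0.0, 0.131, 0.991, -0.0]
contact_force: [0.8, -0.1, 0.1]
width: 0.0736
grasp_force: 0.0
```

>>> servo_tool --motion '[[[100,0,0,-10,0],[100,0,0,-30,0],[100,0,0,-60,0],[100,0,0,-100,0],[100,0,0,-140,0],[100,0,0,-180,0],[100,0,0,-200,0],[100,0,0,-200,0]]]'

```text
t: 21.47
tcp_pos: [0.4618, -0.2538, 0.2323]
tcp_rot: [0.005, 0.131, 0.991, -0.002]
contact_force: [0.4, 0.4, 0.1]
width: 0.0878
grasp_force: 0.0
```

>>> servo_tool --motion '[[[100,60,215,0,0],[100,60,215,0,0],[100,60,215,0,0],[100,60,215,0,0],[100,60,215,0,0],[100,60,215,0,0],[100,60,215,0,0],[100,60,215,0,0]]]'

```text
t: 22.13
tcp_pos: [0.4567, -0.0286, 0.2259]
tcp_rot: [-0.0, 0.13, 0.992, -0.0]
contact_force: [0.8, -0.8, 0.0]
width: 0.0878
grasp_force: 0.0
```

Run:
```python
from h import *
t=grab_frame("top");s=grab_frame("scene")
A=cv2.resize(t["img"][105:225,150:350,::-1],None,fx=3.3,fy=3.3,interpolation=cv2.INTER_CUBIC)
B=cv2.resize(s["img"][170:290,170:390,::-1],(660,360),interpolation=cv2.INTER_CUBIC)[:200]
cv2.imwrite("pics/z7.png",np.vstack([A,cv2.resize(s["img"][180:280,170:390,::-1],(440,200)) if 0 else B]))
print(sense()["t"],sense()["tcp_pos"])
```

```text
22.2333 [ 0.45699428 -0.02990956  0.22602184]
```

View pics/z7.png

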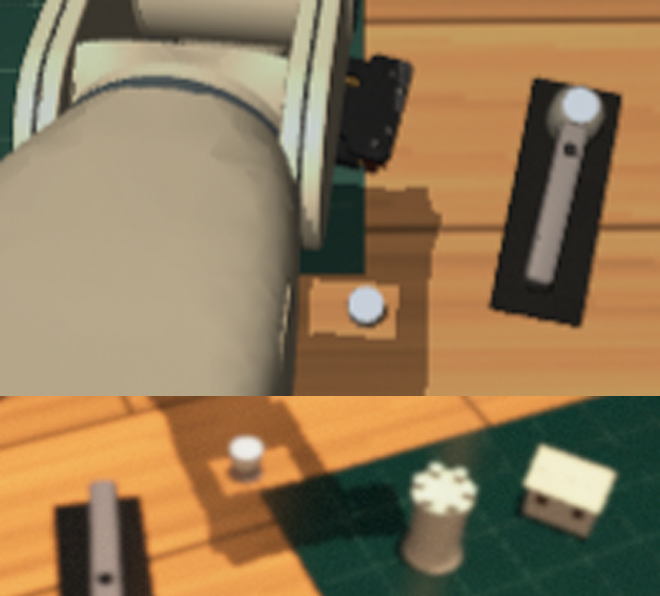

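The lamp lies on its pad as before, with head at crop (580,105) and rear at (540,285). The house and tower are unmoved and the gripper is clear.

```bash
python3 -c "
from bench import hand_in
print(hand_in())"
```

```text
the job is handed in; nothing more can be done
None
```

I handed the job in: the lamp was held level about 6 cm above the middle of the house's ridge for over 3 s, then laid back on its pad, and the house did not move. I regripped the lamp once, after closing the fingers too late on the first grasp.

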